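# Pop a bung from the cellar dispenser and trap it on the chute

## Task

On the cellar's packing bench, press the key of the bung dispenser fully down with one finger so that the wooden bung springs out past the gate, and stop it on the chute with the other finger before it rolls off the open end. Then let the key come all the way up again so that the gate closes behind the bung, and finish like that, with a finger still holding the bung back on the chute. Only touch the bung, gently: do not pinch it or lift it, and leave the other things on the bench where they are.

Things in the scene. Friction and masses are not known exactly. Their poses are not given: they have to be found in the camera images.
- chute: fixed dispenser's aluminium chute, falling at 10 degrees to its own +x. Origin: on the floor's centre line, under the waiting bung; x runs down along the floor, y level towards the key, z square to the floor. Inside 50 mm wide; side walls 4 mm thick, 12 mm high where open, 34 mm beside the magazine (x below 10 mm); a 44 mm high spring housing reaches back to x = -115 mm
- gate_foot (a point): where the gate leaves the chute's floor, on the centre line: a steel plate 4 mm thick that stands 15 mm out of the floor across the chute, 22 mm down from the chute's origin, and holds the bung against a spring plunger. It sinks 2.5 times as far as the key goes, is level with the floor at about 6 mm of key travel, and rises again with the key. The point is fixed
- chute_end (a point): middle of the chute floor's lower edge, 150 mm down from the chute's origin, open, about 30 mm above the table. Between gate and end the chute is open above and empty
- bung: plain wooden bung, a cylinder 40 mm across and 46 mm long, about 45 g, lying across the chute, waiting behind the gate. Origin: its centre, 20 mm above the chute's floor. With the gate down the plunger shoves it out by 18 mm and it rolls down the chute and off the end in about half a second unless something stands in the chute in its way
- key_top (a point): centre of the key's top, a level steel plate 44 mm (along the chute) by 36 mm (across) beside the open chute: 58 mm sideways (chute's y) from the chute's centre line, 85 mm down from the chute's origin. At rest its top is 15 mm higher than the chute's floor beside it, fully pressed 7 mm higher. The point moves with the key
- key (a joint): travel of the key, straight down: 0 up at rest, 0.008 m fully down on its stop. A spring returns it: about 2 to 4 N starts it, 4 to 7 N takes it fully down
- spare_bung_a: loose spare bung like the one in the dispenser (40 mm across, 46 mm tall), standing on end on the table beside the dispenser on the side away from the key; leave alone. Origin: centre of its underside
- spare_bung_b: second spare bung, same size, standing on the same side, nearer the open end of the chute; leave alone. Origin: centre of its underside
- tape: roll of brown tape lying flat, 90 mm across, 24 mm high, on the key's side of the dispenser near its back; leave alone. Origin: centre of its underside
- cup: steel tasting cup, 68 mm across, 75 mm tall, standing beyond the dispenser; leave alone. Origin: centre of its underside
- wine_bottle: full green bottle, 76 mm across, 290 mm tall, standing at the right of the table; leave alone. Origin: centre of its underside
- mallet: wooden-handled rubber hammer lying at the left of the table; leave alone. Origin on its underside
- glue_jar: white jar, 60 mm across, 80 mm tall, at the far left; leave alone. Origin: centre of its underside
Mind the look-alikes: they are no part of the job. Leave any purple look-alike of the bung alone.

How it is judged:
By the outcome, as a careful person would: the job done as asked, in the order asked, and still so for the second after the job is handed in, while the arm keeps its last pose, push and grip.
It also fails if it takes over 32 s, if anything falls off the work surface, if the arm or the gripper's body presses on something with over 40 N, if the wrist force passes 120 N, or if a joint passes its speed limit or range.

## Robot

A 6-joint arm with a two-finger parallel gripper is mounted at the origin on the work surface. World frame = base frame: x ahead of the robot, y to its left, z up, the work surface at z = 0. Lengths are in m, angles in rad, forces in N, time in s.
With the tool pointing down it reaches from about 0.3 to 0.875 m from the base axis. Payload 6.4 kg.
Tool frame: the origin (TCP) lies at the very end of the fingers, on their centre line; the grasp point (between the pads) lies tcp_to_grasp behind it (tcp_to_grasp is the distance from the TCP to the grasp point, in m); z points along the fingers, y is the direction in which the jaws open and shut (so a half turn about z gives the same grasp; the last joint's range is limited). The gripper opens to 85 mm and grips with 20 to 120 N. Pads are 22 mm wide; open, the fingers measure 114 mm over their backs; the gripper's body (76 mm by 85 mm) begins 54 mm behind the grasp point. The pads swing forward as they close: fully open they stand 13 mm farther back than shut.
Start: joints at [0.949, 0.181, 1.607, -0, 1.354, -0.206], TCP at [0.232, 0.526, 0.231] pointing down, gripper open.
Joint ranges: [-2.99, 2.99], [-0.89, 2.07], [0.3, 2.58], [-1.14, 4.28], [0, 2.63], [-3.12, 3.12]. Speed limits (rad/s): [2.57, 2.57, 3.01, 3.14, 3.14, 3.14].

## Interface

Orientations are given as a unit quaternion [w, x, y, z].
In Python, from bench import get_obs, camera, hand_in, tcp_to_grasp gives the robot as it stands.
- The arm moves only by the shell command python3 -m inch 'ROWS' [OPENING]. ROWS is JSON, a list of rows, each an object with "delta_pos": the shift along the tool's x, y, z in cm, a list of three; "rotation": the turn, a rotation vector about the tool's x, y, z in rad, a list of three. In form: [{"delta_pos": [x, y, z], "rotation": [rx, ry, rz]}, ...]. A call has 1 to 10 rows; each row shifts and turns the commanded pose from where the row before left it, along the tool's axes as they then stand; what a row does not reach is not made up. A row lasts 1/10 s, in which the tool goes at most 50 mm and 8.59 degrees, less where a joint would pass 70% of its speed; a pose out of reach is approached as far as the arm can. A call is refused whole if a number of a shift passes 5 or a number of a turn 0.15, either way. A call with a gripper value outside its range is refused whole. OPENING is the finger opening in cm, from 0 to 8.54, set as the call begins (- or left out, the last holds). The fingers move at their own pace and stop on an object; the grip force is fixed at half the most. Time passes only in rows, so rows that do not move let the fingers close. It gives the time, the measured TCP pose, the force and the opening at its end, in the units of the state.
- get_obs(): the state, without advancing time (a new reading comes with each control period).
- camera(name): name is "scene" or "side" or "wrist"; returns a dict with "color" (420x560x3 uint8, red, green, blue), "vfov" (degrees; the focal length in pixels is half the picture's height over the tangent of half this angle, whatever the lens; pixels are square), "cx", "cy" (the principal point, pixels), "k1" (the pictures are not rectified: a ray, as slopes to the right and down, at radius r is drawn at 1 + k1 r^2 times it, then the intrinsics apply), "eye" and "orientation" of the camera in the world; the wrist camera has in their place "T_tool_cam" (4x4, takes a point from camera to tool coordinates, whose origin is the TCP and whose axes are the flange's). Camera axes: x right, y down, z forward; pixel columns grow to the right and rows downward; lengths in m; the calibration is good to about 2 mm. A picture is of the moment at which its call begins: read the wrist's pose just before it. There is no depth.
- hand_in(): hands the job in, once; it reports no verdict.
The state is a dict: "time_s": time; "q": joint angles; "dq": joint speeds; "joint_efforts": joint torques, N m; "eef_pos": TCP position; "eef_rot": TCP orientation; "wrist_force": force on the tool from outside, world axes, zero at the start; "torque": the same for the moment, N m; "opening": opening from 0.0 (shut) to 1.0 (fully open).
Only numpy, scipy, OpenCV 4.12 (cv2) and the standard library are available. Lean on these libraries where they do the work, as an engineer would, in place of code of your own. Each camera call takes 0.05 s, during which the arm holds its last target.

## Working session

There is one attempt and no reset: what is moved stays moved. The work goes in short steps, Python scripts to look and compute and a shell command to move; the robot and the scene stay as the last step left them, time stands still between calls to the robot, and variables do not carry over. Pictures are saved under pics/ and viewed, and the job is handed in when it is done.

```bash
ls; mkdir -p pics; python3 - <<'E'
from bench import get_obs, camera, tcp_to_grasp
import cv2
print(tcp_to_grasp, get_obs())
for n in ["scene","side","wrist"]:
    c=camera(n); cv2.imwrite(f"pics/{n}0.png",c["color"][:,:,::-1])
    print(n,{k:v for k,v in c.items() if k!="color"})
E
```

```text
pics
0.0187 {'time_s': 0.0, 'q': array([ 9.48704331e-01,  1.81528477e-01,  1.60802304e+00, -2.98923825e-06,
        1.35379350e+00, -2.06282296e-01]), 'dq': array([-0.0003721 , -0.00035529, -0.00081153, -0.00160602, -0.00092235,
        0.00172128]), 'joint_efforts': array([-1.54245910e-03, -4.44865930e+01, -3.51342452e+01, -4.01683037e-04,
        8.83716886e-03,  3.00581644e-05]), 'eef_pos': array([0.23190394, 0.52555209, 0.23038395]), 'eef_rot': array([-3.51279881e-04,  2.06409927e-01,  9.78465214e-01, -8.02682356e-04]), 'wrist_force': array([-0.6293617 , -0.24495777, -0.51654782]), 'torque': array([0.05751384, 0.00042723, 0.00587743]), 'opening': 1.003423286461756}
scene {'vfov': 43.54859340084384, 'cx': 284.21069241250825, 'cy': 209.40949922770884, 'k1': -0.07798301210590132, 'eye': array([ 1.04141115, -0.89715608,  0.76366196]), 'orientation': array([-0.45893565,  0.85635171,  0.21133961, -0.10665547])}
side {'vfov': 43.778742507147825, 'cx': 277.63627054506117, 'cy': 200.9385191275112, 'k1': -0.20117413870898782, 'eye': array([0.22677287, 0.99878309, 1.10821472]), 'orientation': array([ 0.07074757, -0.1491506 ,  0.91019143, -0.37986897])}
wrist {'vfov': 70.41533897188165, 'cx': 281.5496380651541, 'cy': 210.33860569205743, 'k1': -0.03600101069715974, 'T_tool_cam': array([[-7.27355436e-04, -9.51948982e-01, -3.06255785e-01,
         7.75701666e-02],
       [ 9.99999612e-01, -8.44682675e-04,  2.50573747e-04,
         9.79092022e-04],
       [-4.97222380e-04, -3.06255484e-01,  9.51949227e-01,
        -1.41948802e-01],
       [ 0.00000000e+00,  0.00000000e+00,  0.00000000e+00,
         1.00000000e+00]])}
```

View pics/scene0.png

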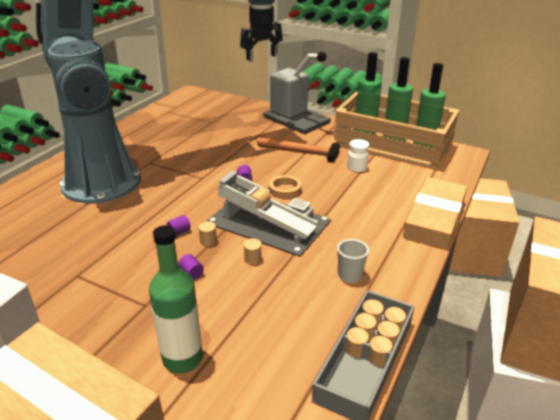

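View pics/side0.png

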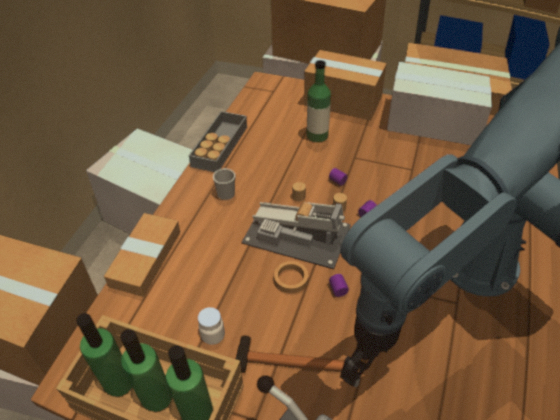

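View pics/wrist0.png

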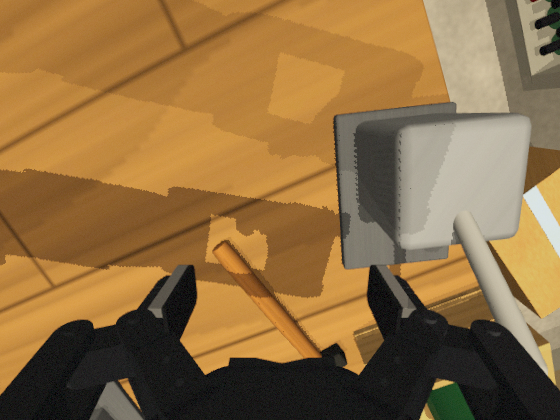

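The scene view shows the dispenser at about (270,210), with its open end to the right, and the tape behind it at (286,187). The side view shows it at about (300,225), with the key at about (268,230). I'll crop in closer.

```bash
cat > h.py <<'E'
import numpy as np, cv2
from bench import get_obs, camera
from scipy.spatial.transform import Rotation as R
def q2R(q): return R.from_quat([q[1],q[2],q[3],q[0]]).as_matrix()
def pose(c,obs=None):
    if "eye" in c: return np.array(c["eye"]),q2R(c["orientation"])
    T=np.eye(4);T[:3,:3]=q2R(obs["eef_rot"]);T[:3,3]=obs["eef_pos"];T=T@c["T_tool_cam"];return T[:3,3],T[:3,:3]
def K(c):
    f=c["color"].shape[0]/2/np.tan(np.radians(c["vfov"])/2)
    return np.array([[f,0,c["cx"]],[0,f,c["cy"]],[0,0,1.]]),np.array([c["k1"],0,0,0,0.])
def ray(c,uv,obs=None):
    e,Rm=pose(c,obs);k,d=K(c)
    p=cv2.undistortPoints(np.array([[uv]],float),k,d)[0,0]
    v=Rm@np.array([p[0],p[1],1]);return e,v/np.linalg.norm(v)
def onz(c,uv,z,obs=None):
    e,v=ray(c,uv,obs);return e+v*(z-e[2])/v[2]
def proj(c,P,obs=None):
    e,Rm=pose(c,obs);k,d=K(c)
    return cv2.projectPoints(((np.atleast_2d(P)-e)@Rm),np.zeros(3),np.zeros(3),k,d)[0][:,0]
def tri(rs):
    A=np.zeros((3,3));b=np.zeros(3)
    for e,v in rs:
        M=np.eye(3)-np.outer(v,v);A+=M;b+=M@e
    p=np.linalg.solve(A,b);return p,[np.linalg.norm((np.eye(3)-np.outer(v,v))@(p-e)) for e,v in rs]
E
python3 - <<'E'
from h import *
for n,(x0,y0,x1,y1) in dict(scene=(200,160,340,260),side=(230,180,370,285)).items():
    c=camera(n); im=c["color"][y0:y1,x0:x1,::-1]; im=cv2.resize(im,None,fx=5.7,fy=5.7,interpolation=cv2.INTER_CUBIC)
    cv2.imwrite(f"pics/{n}_crop.png",im)
E
```

```text
(no output)
```

View pics/scene_crop.png

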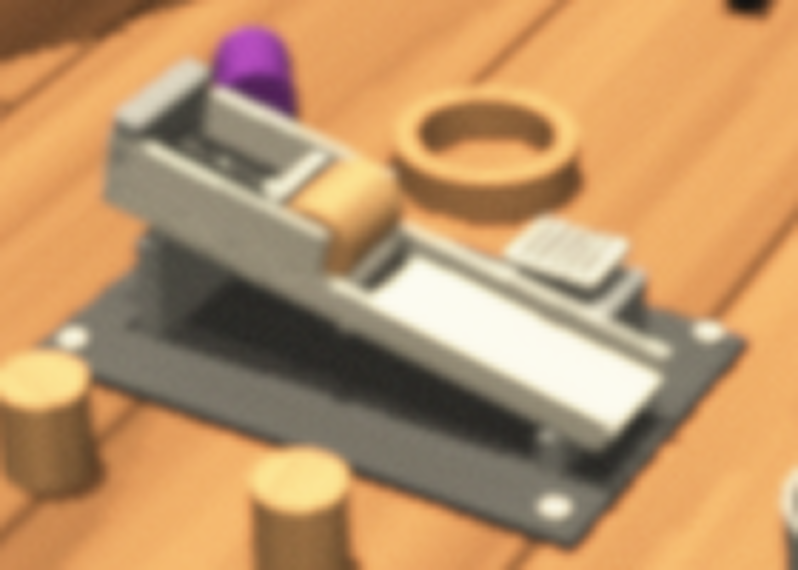

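View pics/side_crop.png

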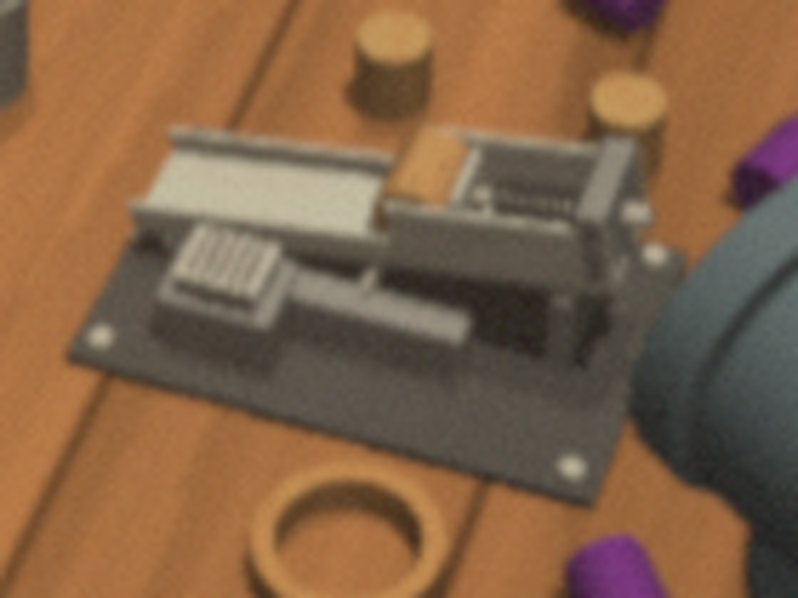

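```bash
python3 - <<'E'
from h import *
cs=camera("scene");cd=camera("side")
S=lambda p:(200+(p[0]+.5)/5.7-.5,160+(p[1]+.5)/5.7-.5)
D=lambda p:(230+(p[0]+.5)/5.7-.5,180+(p[1]+.5)/5.7-.5)
pts=dict(key=((568,250),(231,262)),end_far_wall_top=((668,349),(137,210)),end_near_wall_top=((608,438),(175,130)),
 screw_end_near=((555,507),None),screw_back_near=((72,338),(655,255)),screw_end_key=((708,331),(100,337)),step_key=((402,222),(385,200)))
out={}
for n,(a,b) in pts.items():
    if b is None: print(n,onz(cs,S(a),.005)); continue
    p,r=tri([ray(cs,S(a)),ray(cd,D(b))]); out[n]=p
    print(n,p.round(4),np.round(r,4), "scene@z",onz(cs,S(a),.056).round(4),"side@z",onz(cd,D(b),.056).round(4))
d=onz(cs,S((708,331)),.004)-onz(cs,S((555,507)),.004);print("y dir from screws",np.degrees(np.arctan2(d[1],d[0])),np.linalg.norm(d))
d=onz(cs,S((555,507)),.004)-onz(cs,S((72,338)),.004);print("x dir from screws",np.degrees(np.arctan2(d[1],d[0])),np.linalg.norm(d))
d=onz(cd,D((100,337)),.004)-onz(cd,D((572,466)),.004);print("x dir side",np.degrees(np.arctan2(d[1],d[0])),np.linalg.norm(d))
E
```

```text
key [0.58   0.0892 0.054 ] [0.0012 0.0012] scene@z [0.5825 0.0869 0.056 ] side@z [0.5783 0.0904 0.056 ]
end_far_wall_top [0.6413 0.0592 0.0405] [0.0018 0.0018] scene@z [0.6515 0.0394 0.056 ] side@z [0.6336 0.0721 0.056 ]
end_near_wall_top [ 0.6441 -0.0039  0.0362] [0.0012 0.0012] scene@z [ 0.656  -0.0277  0.056 ] side@z [0.6353 0.0141 0.056 ]
screw_end_near [ 0.62934839 -0.01806608  0.005     ]
screw_back_near [ 0.3925 -0.0183  0.0115] [0.0004 0.0004] scene@z [ 0.4313 -0.0703  0.056 ] side@z [0.3855 0.0226 0.056 ]
screw_end_key [0.6372 0.1193 0.0116] [0.0003 0.0003] scene@z [0.6608 0.0592 0.056 ] side@z [0.6208 0.155  0.056 ]
step_key [0.5186 0.0467 0.0742] [0.0038 0.0038] scene@z [0.5086 0.0725 0.056 ] side@z [0.5204 0.0279 0.056 ]
y dir from screws 88.43095418853598 0.14646311596118683
x dir from screws -1.7529755425492588 0.242481613587265
x dir side -1.4618327364526453 0.24244577308881138
```

The open spares stand at scene (207,234) and (252,252), the purple look-alikes at (178,225), (191,266) and (244,172), and more bungs sit in a tray at (375,325). The bung I want is the tan one lying in the dispenser at scene (262,196), behind the gate, and the crops confirm it. The key at (0.580, 0.089, 0.054) matches the chute end to within 2 mm, with the chute heading at −1.6°. Next I'll move above the key for a closer look.

```bash
python3 -m inch '[{"delta_pos":[0,0,0],"rotation":[0,0,-0.13]},{"delta_pos":[0,0,0],"rotation":[0,0,-0.13]},{"delta_pos":[0,0,0],"rotation":[0,0,-0.13]},{"delta_pos":[-3.05,-3.8,0],"rotation":[0,0,0]},{"delta_pos":[-3.05,-3.8,0],"rotation":[0,0,0]},{"delta_pos":[-3.05,-3.8,0],"rotation":[0,0,0]},{"delta_pos":[-3.05,-3.8,0],"rotation":[0,0,0]},{"delta_pos":[-3.05,-3.8,0],"rotation":[0,0,0]},{"delta_pos":[-3.05,-3.8,0],"rotation":[0,0,0]}]' 4.5
python3 -m inch '[{"delta_pos":[-3.05,-3.8,0.5],"rotation":[0,0,0]},{"delta_pos":[-3.05,-3.8,0.5],"rotation":[0,0,0]},{"delta_pos":[-3.05,-3.8,0.5],"rotation":[0,0,0]},{"delta_pos":[-3.05,-3.8,0.5],"rotation":[0,0,0]},{"delta_pos":[-3.05,-3.8,0.5],"rotation":[0,0,0]},{"delta_pos":[-3.05,-3.8,0.5],"rotation":[0,0,0]},{"delta_pos":[0,0,0],"rotation":[0,0,0]},{"delta_pos":[0,0,0],"rotation":[0,0,0]}]'
python3 - <<'E'
from h import *
o=get_obs();c=camera("wrist");cv2.imwrite("pics/w1.png",c["color"][:,:,::-1])
Rm=q2R(o["eef_rot"]);print(o["time_s"],o["eef_pos"],Rm.round(4),o["opening"],o["wrist_force"])
E
```

```text
time_s: 1.25
eef_pos: [0.4102, 0.2918, 0.2316]
eef_rot: [0.0, 0.013, 1.0, 0.0]
wrist_force: [1.1, 0.2, -0.3]
opening: 0.525
time_s: 2.05
eef_pos: [0.5864, 0.0597, 0.2007]
eef_rot: [-0.001, 0.014, 1.0, 0.0]
wrist_force: [-0.1, 0.1, 0.4]
opening: 0.527
2.05 [0.58642851 0.0597177  0.20066187] [[-9.996e-01  2.830e-02 -1.300e-03]
 [ 2.830e-02  9.996e-01  4.000e-04]
 [ 1.300e-03  4.000e-04 -1.000e+00]] 0.5266129027383538 [-0.07306389  0.06109426  0.3735144 ]
```

View pics/w1.png

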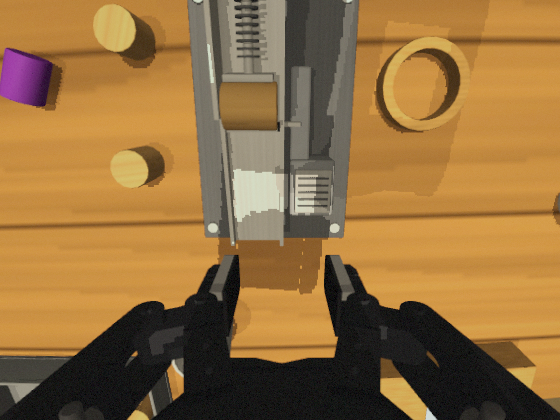

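```bash
python3 - <<'E'
from h import *
im=cv2.imread("pics/w1.png")
cv2.imwrite("pics/w1a.png",cv2.resize(im[60:250,180:380],None,fx=4,fy=3.15*4/3.15 if 0 else 3.1,interpolation=cv2.INTER_CUBIC))
cv2.imwrite("pics/w1b.png",cv2.resize(im[240:360,180:380],None,fx=4,fy=4,interpolation=cv2.INTER_CUBIC))
E
```

```text
(no output)
```

View pics/w1a.png

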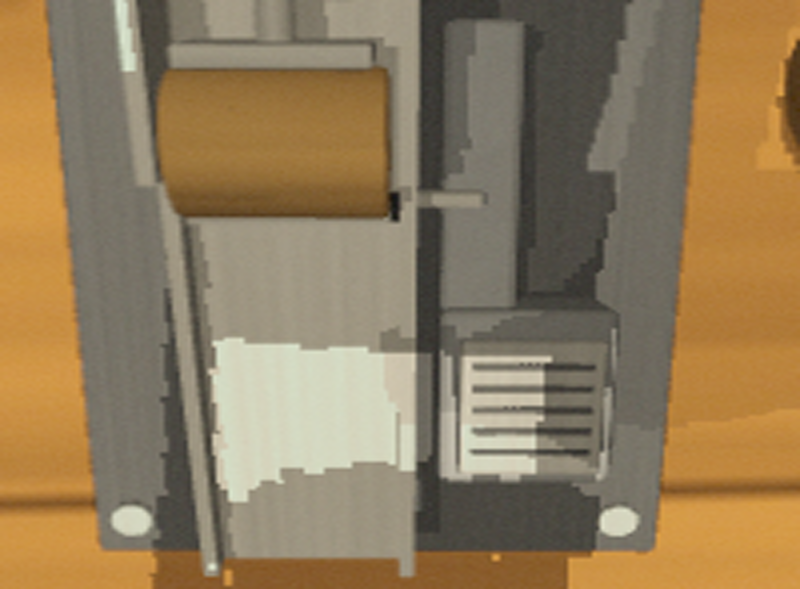

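View pics/w1b.png

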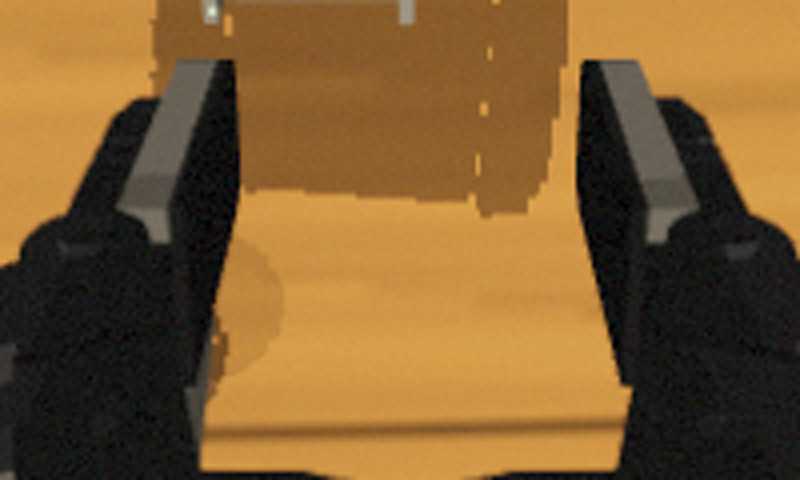

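```bash
python3 - <<'E'
from h import *
o=get_obs();c=camera("wrist")
W=lambda p:(180+(p[0]+.5)/4-.5,60+(p[1]+.5)/3.1-.5)
Ks=[onz(c,W(p),.056,o) for p in [(458,342),(605,342),(606,474),(458,475)]]
k=np.mean(Ks,0);print("key",k,[np.linalg.norm(Ks[i]-Ks[i-1]).round(4) for i in range(4)])
a=onz(c,W((222,557)),.030,o);b=onz(c,W((400,557)),.030,o);print("end",a,b)
wa=onz(c,W((212,572)),.042,o);wb=onz(c,W((407,572)),.042,o);print("wall ends",wa,wb,(wa+wb)/2)
for z in(.075,):
  print("bung L/R/back/front",[onz(c,W(p),z,o).round(4) for p in[(158,140),(388,140)]])
e,Rm=pose(c,o)
for uv in[(223.75,255),(238.75,255),(325,255),(340,255)]:
  for dz in (.004,.008):
    P=onz(c,uv,o["eef_pos"][2]+dz,o); print(uv,dz,(q2R(o["eef_rot"]).T@(P-o["eef_pos"])).round(4))
S=[onz(c,W(p),.005,o) for p in[(131,520),(619,520)]];print(S)
u=np.array([np.cos(-.0279),np.sin(-.0279)]);v=np.array([-u[1],u[0]])
print("key in chute horizontally vs end mid",(k[:2]-((wa+wb)/2)[:2])@u,(k[:2]-((wa+wb)/2)[:2])@v)
E
```

```text
key [0.582404   0.09243336 0.056     ] [np.float64(0.0439), np.float64(0.0357), np.float64(0.0436), np.float64(0.0376)]
end [0.64248546 0.00696657 0.03      ] [0.6438467  0.05773418 0.03      ]
wall ends [0.64307427 0.00593164 0.042     ] [0.64451025 0.05971545 0.042     ] [0.64379226 0.03282354 0.042     ]
bung L/R/back/front [array([0.4988, 0.0106, 0.075 ]), array([0.5002, 0.0596, 0.075 ])]
(223.75, 255) 0.004 [ 0.0088 -0.029  -0.004 ]
(223.75, 255) 0.008 [ 0.0108 -0.0281 -0.008 ]
(238.75, 255) 0.004 [ 0.0088 -0.0213 -0.004 ]
(238.75, 255) 0.008 [ 0.0108 -0.0206 -0.008 ]
(325, 255) 0.004 [ 0.0088  0.0229 -0.004 ]
(325, 255) 0.008 [ 0.0108  0.0223 -0.008 ]
(340, 255) 0.004 [ 0.0088  0.0306 -0.004 ]
(340, 255) 0.008 [ 0.0107  0.0298 -0.008 ]
[array([ 0.6367056, -0.0241027,  0.005    ]), array([0.64075675, 0.12430083, 0.005     ])]
key in chute horizontally vs end mid -0.06302726184310244 0.05787411213942004
```

The wrist view shows the key at (312,190) and the chute end at about (258,240). The measured key is 44 × 36 mm and 58 mm from the chute's centre line, as described. The fingertips sit about 7 mm behind the TCP at this opening. I'll widen to 5 cm, shift y slightly and descend to just above the key.

```bash
python3 -m inch '[{"delta_pos":[0,0.25,2],"rotation":[0,0,0]},{"delta_pos":[0,0,3],"rotation":[0,0,0]},{"delta_pos":[0,0,3],"rotation":[0,0,0]},{"delta_pos":[0,0,3],"rotation":[0,0,0]},{"delta_pos":[0,0,2],"rotation":[0,0,0]},{"delta_pos":[0,0,0],"rotation":[0,0,0]},{"delta_pos":[0,0,0],"rotation":[0,0,0]},{"delta_pos":[0,0,0],"rotation":[0,0,0]}]' 5.0
python3 - <<'E'
from h import *
o=get_obs()
print(o["time_s"],o["eef_pos"],o["opening"],o["wrist_force"])
ims=[]
for n,(x0,y0,x1,y1) in dict(scene=(220,160,340,260),side=(230,170,350,270),).items():
    ims.append(cv2.resize(camera(n)["color"][y0:y1,x0:x1,::-1],(400,333),interpolation=cv2.INTER_CUBIC))
w=cv2.resize(camera("wrist")["color"][:,:,::-1][100:380,120:440],(300,262))
top=np.hstack(ims); cv2.imwrite("pics/m2.png",np.vstack([top,np.hstack([w,np.zeros((262,500,3),np.uint8)])]))
E
```

```text
time_s: 2.95
eef_pos: [0.5876, 0.0638, 0.0733]
eef_rot: [0.002, 0.012, 1.0, -0.0]
wrist_force: [0.1, -0.0, 0.4]
opening: 0.584
2.95 [0.58755692 0.06382299 0.07328228] 0.5840533545963769 [ 0.14224078 -0.01996347  0.39445139]
```

View pics/m2.png

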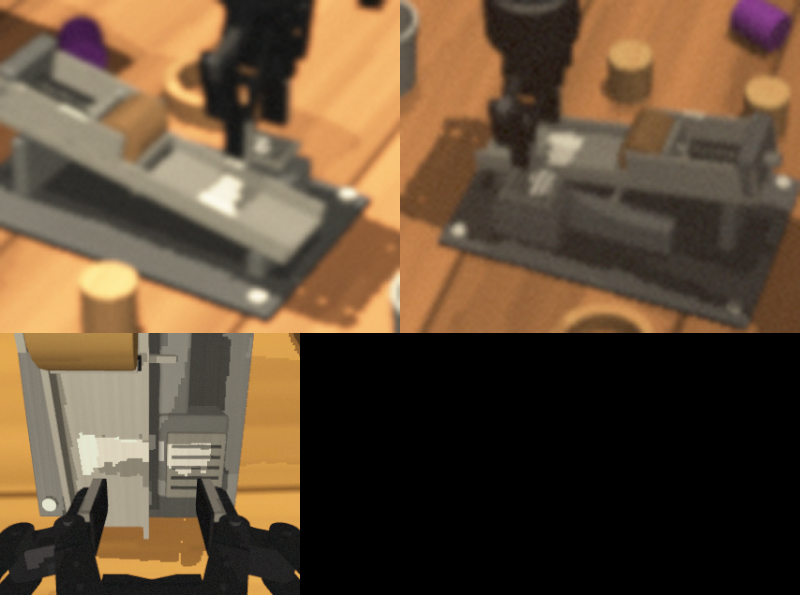

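The left finger is over the chute's centre line and the right one over the key. Next comes a slower descent to just above the key.

```bash
python3 -m inch '[{"delta_pos":[0,0,0.5],"rotation":[0,0,0]},{"delta_pos":[0,0,0.5],"rotation":[0,0,0]},{"delta_pos":[0,0,0.4],"rotation":[0,0,0]},{"delta_pos":[0,0,0.2],"rotation":[0,0,0]},{"delta_pos":[0,0,0],"rotation":[0,0,0]},{"delta_pos":[0,0,0],"rotation":[0,0,0]}]'
python3 - <<'E'
from h import *
o=get_obs();print(o["eef_pos"],o["wrist_force"])
c=camera("wrist")["color"][:,:,::-1][100:400,110:450];cv2.imwrite("pics/w3.png",cv2.resize(c,None,fx=2,fy=2))
E
```

```text
time_s: 3.7
eef_pos: [0.5864, 0.0632, 0.0552]
eef_rot: [-0.0, 0.013, 1.0, -0.0]
wrist_force: [1.0, 0.2, -0.2]
opening: 0.585
[0.58642505 0.06320328 0.0551782 ] [ 0.99513606  0.24990931 -0.18250521]
```

View pics/w3.png

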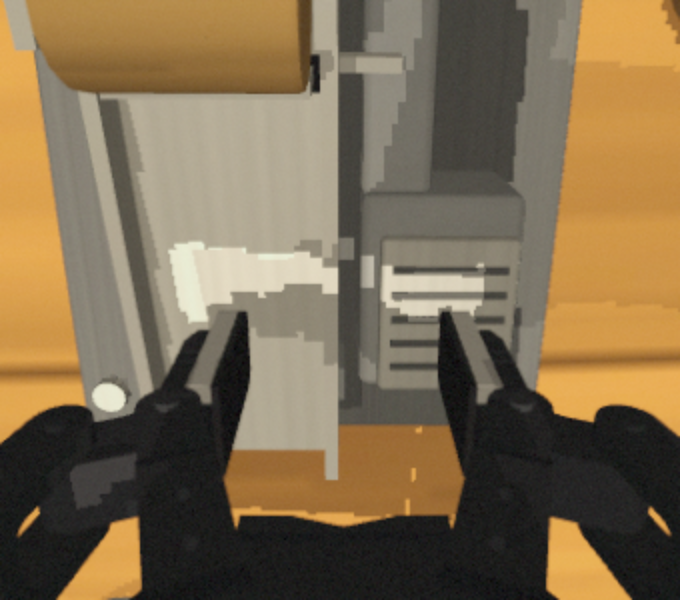

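Alignment is good: the right finger is over the key's middle and the left is between the chute walls. I'll creep down to touch the key.

```bash
python3 -m inch '[{"delta_pos":[0,0,0.2],"rotation":[0,0,0]},{"delta_pos":[0,0,0.2],"rotation":[0,0,0]},{"delta_pos":[0,0,0],"rotation":[0,0,0]}]'
python3 -m inch '[{"delta_pos":[0,0,0.2],"rotation":[0,0,0]},{"delta_pos":[0,0,0],"rotation":[0,0,0]}]'
python3 -m inch '[{"delta_pos":[0,0,0.2],"rotation":[0,0,0]},{"delta_pos":[0,0,0],"rotation":[0,0,0]}]'
```

```text
time_s: 4.05
eef_pos: [0.5868, 0.0632, 0.0514]
eef_rot: [0.0, 0.013, 1.0, -0.0]
wrist_force: [1.0, 0.3, 0.7]
opening: 0.581
time_s: 4.25
eef_pos: [0.5867, 0.0632, 0.0494]
eef_rot: [0.0, 0.013, 1.0, 0.0]
wrist_force: [0.9, 0.1, 1.9]
opening: 0.583
time_s: 4.45
eef_pos: [0.5867, 0.0632, 0.0473]
eef_rot: [0.0, 0.013, 1.0, 0.0]
wrist_force: [0.9, -0.1, 3.3]
opening: 0.585
```

Contact came at TCP z ≈ 0.050, as predicted. Now I'll press it to the stop.

```bash
python3 -m inch '[{"delta_pos":[0,0,0.2],"rotation":[0,0,0]},{"delta_pos":[0,0,0.2],"rotation":[0,0,0]},{"delta_pos":[0,0,0],"rotation":[0,0,0]},{"delta_pos":[0,0,0],"rotation":[0,0,0]}]'
python3 -m inch '[{"delta_pos":[0,0,0.1],"rotation":[0,0,0]},{"delta_pos":[0,0,0],"rotation":[0,0,0]}]'
python3 -m inch '[{"delta_pos":[0,0,0.1],"rotation":[0,0,0]},{"delta_pos":[0,0,0],"rotation":[0,0,0]}]'
```

```text
time_s: 4.85
eef_pos: [0.5868, 0.0632, 0.0448]
eef_rot: [0.0, 0.013, 1.0, -0.0]
wrist_force: [-4.9, -0.6, 15.6]
opening: 0.583
time_s: 5.05
eef_pos: [0.5869, 0.0633, 0.0447]
eef_rot: [0.0, 0.013, 1.0, -0.0]
wrist_force: [-7.6, -0.4, 21.2]
opening: 0.583
time_s: 5.25
eef_pos: [0.587, 0.0633, 0.0445]
eef_rot: [0.0, 0.013, 1.0, -0.0]
wrist_force: [-10.0, -1.0, 27.9]
opening: 0.587
```

```bash
python3 - <<'E'
from h import *
o=get_obs();print(o["eef_pos"],o["wrist_force"],o["torque"])
ims=[]
for n,(x0,y0,x1,y1) in dict(scene=(220,160,340,260),side=(230,170,350,270),).items():
    ims.append(cv2.resize(camera(n)["color"][y0:y1,x0:x1,::-1],(400,333),interpolation=cv2.INTER_CUBIC))
cv2.imwrite("pics/m4.png",np.hstack(ims))
c=camera("wrist")["color"][:,:,::-1][100:400,110:450];cv2.imwrite("pics/w4.png",cv2.resize(c,None,fx=2,fy=2))
E
```

```text
[0.58695605 0.06329148 0.04454374] [-10.02321958  -1.0041729   27.90607284] [0.7072217  1.82371774 0.29548579]
```

View pics/w4.png

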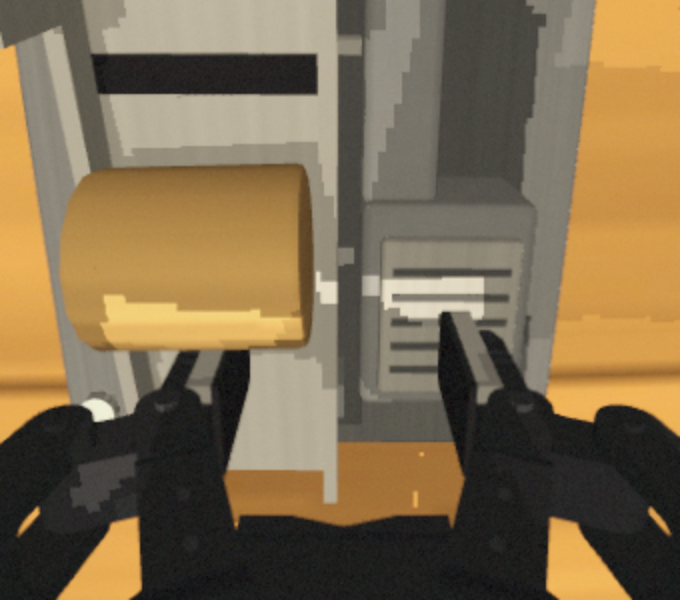

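View pics/m4.png

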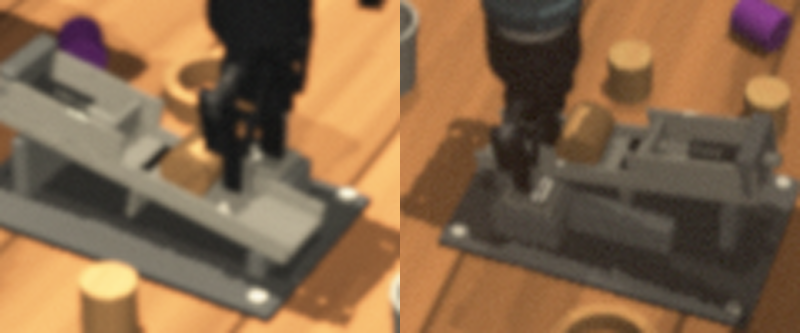

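The bung has come out and rests against the left finger at wrist crop (190,345). The gate slot at (205,75) is flush, and the force climbs steeply at the stop, after about 8 mm of travel. Next I'll ease the key up slowly to about 2.5 mm above rest, keeping the left finger in front of the bung.

```bash
python3 -m inch '[{"delta_pos":[0,0,-0.2],"rotation":[0,0,0]},{"delta_pos":[0,0,-0.2],"rotation":[0,0,0]},{"delta_pos":[0,0,-0.1],"rotation":[0,0,0]},{"delta_pos":[0,0,-0.1],"rotation":[0,0,0]},{"delta_pos":[0,0,-0.1],"rotation":[0,0,0]},{"delta_pos":[0,0,-0.1],"rotation":[0,0,0]},{"delta_pos":[0,0,-0.1],"rotation":[0,0,0]},{"delta_pos":[0,0,-0.1],"rotation":[0,0,0]},{"delta_pos":[0,0,-0.1],"rotation":[0,0,0]},{"delta_pos":[0,0,0],"rotation":[0,0,0]}]'
python3 -m inch '[{"delta_pos":[0,0,-0.1],"rotation":[0,0,0]},{"delta_pos":[0,0,-0.1],"rotation":[0,0,0]},{"delta_pos":[0,0,0],"rotation":[0,0,0]}]'
python3 - <<'E'
from h import *
o=get_obs();print(o["eef_pos"],o["wrist_force"])
ims=[]
for n,(x0,y0,x1,y1) in dict(scene=(220,160,340,260),side=(230,170,350,270),).items():
    ims.append(cv2.resize(camera(n)["color"][y0:y1,x0:x1,::-1],(400,333),interpolation=cv2.INTER_CUBIC))
cv2.imwrite("pics/m5.png",np.hstack(ims))
c=camera("wrist")["color"][:,:,::-1][100:400,110:450];cv2.imwrite("pics/w5.png",cv2.resize(c,None,fx=2,fy=2))
E
```

```text
time_s: 6.4
eef_pos: [0.5862, 0.0632, 0.0522]
eef_rot: [-0.0, 0.013, 1.0, -0.0]
wrist_force: [2.1, -0.0, 1.5]
opening: 0.58
time_s: 6.7
eef_pos: [0.5856, 0.0633, 0.0538]
eef_rot: [-0.001, 0.013, 1.0, 0.0]
wrist_force: [-0.6, 0.1, -1.0]
opening: 0.588
[0.58558989 0.06331389 0.05380655] [-0.57855761  0.06102083 -1.01399856]
```

View pics/w5.png

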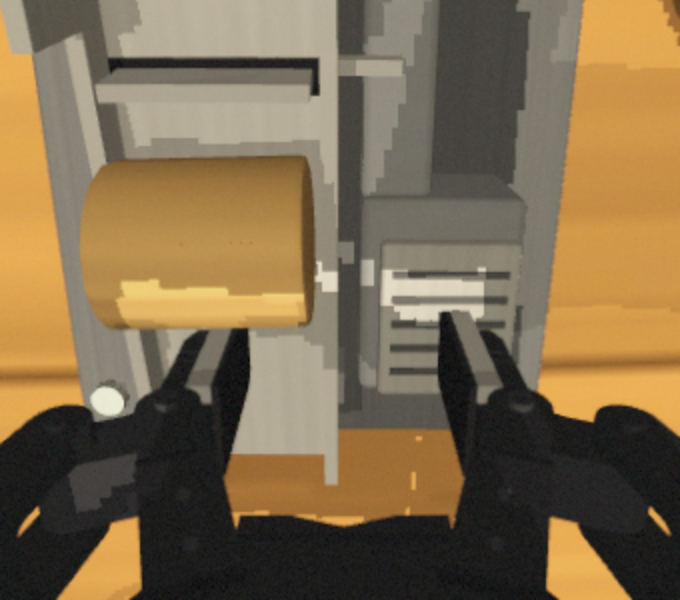

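View pics/m5.png

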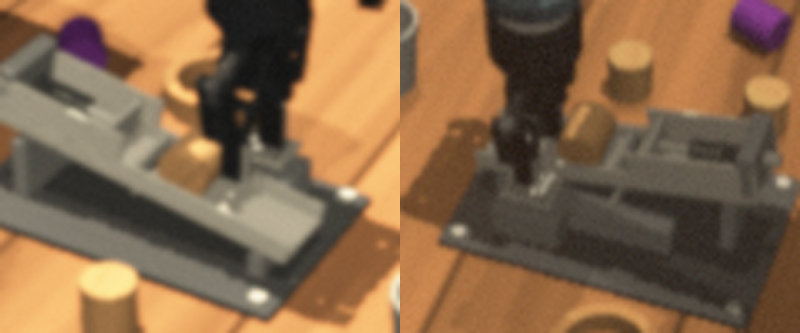

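The gate has risen behind the bung at wrist crop (205,85), and the bung still rests on the left finger. I'll raise another 1.5 mm to be sure the key is free, then check that it stays put.

```bash
python3 -m inch '[{"delta_pos":[0,0,-0.1],"rotation":[0,0,0]},{"delta_pos":[0,0,-0.05],"rotation":[0,0,0]},{"delta_pos":[0,0,0],"rotation":[0,0,0]},{"delta_pos":[0,0,0],"rotation":[0,0,0]},{"delta_pos":[0,0,0],"rotation":[0,0,0]},{"delta_pos":[0,0,0],"rotation":[0,0,0]},{"delta_pos":[0,0,0],"rotation":[0,0,0]}]'
python3 - <<'E'
from h import *
o=get_obs();print(o["eef_pos"],o["wrist_force"])
c=camera("wrist")["color"][:,:,::-1][100:400,110:450];a=cv2.resize(c,None,fx=2,fy=2);cv2.imwrite("pics/w6.png",a)
b=cv2.imread("pics/w3.png");cv2.imwrite("pics/w36.png",np.hstack([b[0:450,340:600],a[0:450,340:600]]))
E
```

```text
time_s: 7.55
eef_pos: [0.5865, 0.0632, 0.0558]
eef_rot: [0.0, 0.013, 1.0, -0.0]
wrist_force: [0.2, -0.0, 0.7]
opening: 0.585
[0.58647329 0.06322621 0.05582091] [ 0.23991281 -0.01901764  0.73008731]
```

View pics/w6.png

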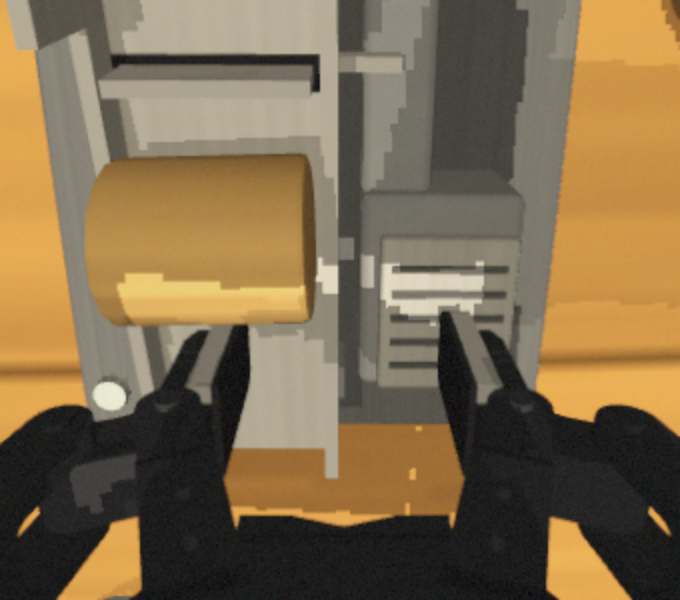

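View pics/w36.png

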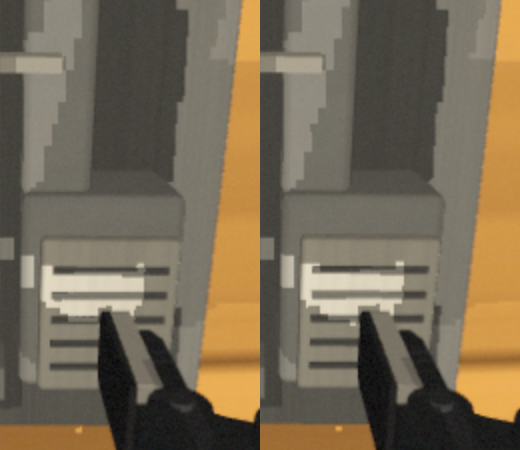

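The key looks the same as in its earlier at-rest picture. The gate is up, and the bung is steady against the left finger, hiding its tip. Handing in.

```bash
python3 -c "
from bench import hand_in,get_obs
o=get_obs();print(o['time_s'],o['wrist_force']);print(hand_in())"
```

```text
7.6 [ 0.78840055 -0.03474871  0.46843724]
the job is handed in; nothing more can be done
None
```

I pressed the key fully down with the right finger, and the bung sprang out past the gate and stopped against the left finger on the chute. I then let the key come all the way up, and handed in at 7.6 s of the 32 s allowed.

**Final state:** In the last wrist picture the gate stands up behind the bung, and the bung rests against the left finger. The key looks the same as in its picture before the press. The wrist force was back to under 1 N, and the gripper stayed open at 5 cm, so the bung was never pinched. I didn't touch the spares, tape or other items.

**Checks that were less clean:**
- **Pressing force:** I went slightly past the key's stop, so the push peaked at about 28 N down with 10 N sideways. That is below the 40 N limit.
- **Calibration:** the key's position from the wrist camera and from the two fixed cameras differed by 2 to 3 mm. The finger placement allowed for that.

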